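Pump up the mould clamp until its pin is out

ROBOT

A 7-joint arm with a two-finger parallel gripper is mounted at the origin on the work surface. World frame = base frame: x ahead of the robot, y to its left, z up, the work surface at z = 0. Lengths are in m, angles in rad, forces in N, time in s.
With the tool pointing down it reaches from about 0.4 to 0.85 m from the base axis. Payload 4.5 kg.
Tool frame: the origin (TCP) lies at the centre of the arm's flange, where the gripper is bolted on; the fingertips stand 166 mm ahead of it and the grasp point (between the pads) lies 147 mm ahead of it (grip_point_offset is the distance from the TCP to the grasp point, in m); z points along the fingers, y is the direction in which the jaws open and shut (so a half turn about z gives the same grasp; the last joint's range is limited). The gripper opens to 88 mm and grips with 3 to 60 N. Pads are 18 mm wide; open, the fingers measure 123 mm over their backs; the gripper's body (75 mm by 187 mm) begins 45 mm behind the grasp point.
Start: joints at [1.162, 0.689, -0.195, 1.565, 0.157, 0.902, -0.215], TCP at [0.268, -0.565, 0.405] pointing down, gripper open.
Joint ranges: [-3.01, 3.01], [-0.46, 2.08], [-1.47, 1.51], [0.13, 2.56], [-1, 4.14], [0.04, 2.09], [-2.66, 2.66]. Speed limits (rad/s): [2.57, 2.57, 3.14, 3.14, 3.14, 3.14, 3.14].

INTERFACE

Orientations are given as a unit quaternion [x, y, z, w].
In Python, from cell import * gives the robot as it stands.
- The arm moves only by the shell command python3 -m inch 'ROWS' [OPENING] [FORCE]. ROWS is JSON, a list of rows, each a list of 6 numbers: the shift along the tool's x, y, z as a fraction of full scale, then the turn, a rotation vector about the tool's x, y, z as a fraction of full scale. In form: [[dx, dy, dz, wx, wy, wz], ...]. A call has 1 to 20 rows; each row is the pose to reach, as a shift and turn from the pose commanded when the call began, along the tool's axes at that moment, turning the shorter way round; what a row does not reach only later rows make up. Full scale, the value 1, is 0.2 m for a shift and pi rad for a turn. A row lasts 1/10 s, in which the tool goes at most 50 mm and 8.59 degrees, less where a joint would pass 70% of its speed; a pose out of reach is approached as far as the arm can. A call with a number of a shift or a turn outside -1 to 1 is refused whole. A call with a gripper value outside its range is refused whole. OPENING is the closure, from 0 (fully open) to 1 (shut), set as the call begins (- or left out, the last holds). The fingers move at their own pace and stop on an object; FORCE is the grip in N (left out, the last holds). Time passes only in rows, so rows that repeat a pose let the fingers close. It gives the time, the measured TCP pose, the force and the opening at its end, in the units of the state.
- get_obs(): the state, without advancing time (a new reading comes with each control period).
- capture(name): name is "scene" or "top"; returns the picture (480x640x3 uint8, blue, green, red); there is no depth.
- camera_info(name): a dict with "K" (3x3 intrinsics, pixels), "T" (4x4, takes a point from camera to world coordinates). Camera axes: x right, y up, looking along -z (the intrinsics and any distortion apply to the point x, -y, -z); pixel columns grow to the right and rows downward; lengths in m; the calibration is good to about 2 mm. A picture is of the moment at which its call begins. camera_info takes no time and is no camera call.
- hand_in(): hands the job in, once; it reports no verdict.
Trained networks look in the newest picture that a camera, given by its name, has taken for a name from the list of things; names that differ only in an ending like _2 or _b are one class to them, and where a whole thing is asked for, a point or a joint stands for the part that bears it (a point fixed in the world has none). Each returns a list of dicts, best first, with "conf" (0 to 1); they miss things now and then, are a little off and sometimes report something else, mostly with a low value. They report only what shows in the picture. A call takes as long as a camera call.
- spot_in(target, camera): "point" ([x, y, z] in m, in the coordinates of the camera as it stood for that picture, good to about 4 mm: the middle of the surface that is visible of it).
The state is a dict: "time_s": time; "joints": joint angles; "joint_vel": joint speeds; "effort": joint torques, N m; "eef_pos": TCP position; "ee_rot": TCP orientation; "ft_force": force on the tool from outside, world axes, zero at the start; "torque": the same for the moment, N m; "grip_width": finger opening in m.
Only numpy, scipy, OpenCV 4.12 (cv2) and the standard library are available. Lean on these libraries where they do the work, as an engineer would, in place of code of your own. Each camera call takes 0.05 s, during which the arm holds its last target.

TASK

Pump the black plunger of the blue mould clamp: press it right down with the fingertips and let it come all the way back up, again and again, until the red indicator pin stands fully out and the clamp holds the mould. Then leave the plunger up and move clear; do not touch the red pin, and leave the cup, the ring and the weight standing where they are.

Things in the scene. Friction and masses are not known exactly. Their poses are not given: they have to be found in the camera images.
- unit: Mould clamp fixed to the bench: steel base plate 170 x 345 mm (x by y), 16 high; blue pump block 100 x 155, 100 high, at y -110 to +45. Origin: on the bench under the plunger's axis; z up; yaw varies. The red pin's axis is at x 0, y -70 mm; a steel cube mould (96 x 100, top 100 mm above the bench) at y +96 to +196. A jaw between block and mould creeps to the mould as the pin rises.
- plunger_top (a point): Top centre of the plunger's black mushroom head (52 mm across, 14 mm thick, nearly flat on top over 44 mm); 152 mm above the bench with the plunger up. It moves down with the plunger.
- plunger (a joint): Travel in m, straight down: 0 = fully up, 0.026 = fully down (firm stop). A spring (3 N at the top, 10 N at the bottom) brings it back up when let go; the pump adds about 3 N while pressing. A stroke counts in full when it passes 0.022 and then comes back to less than 0.005. On the last stroke it turns hard about 4 mm before its stop, as the pin meets its own stop.
- pin_tip (a point): Centre of the flat top of the red indicator pin (12 mm across), which rises straight up out of a white collar (28 mm across) on the blue block, 70 mm from the plunger's axis; 112 mm above the bench when fully in, 152 mm when fully out.
- pin (a joint): Height of the red pin in m: 0 = fully in (top 2 mm above its collar), 0.040 = fully out, against its stop. Starts between 0 and 0.014, climbs up to 13 mm with the first stroke, 8 mm with each later full one, and stays put between strokes; 3 to 5 strokes bring it out. Further strokes do no harm.
- paper_cup: Open paper cup, 72 mm across the rim, 85 mm high, standing loose on the bench near the clamp. Origin: centre of its underside.
- cone_ring: Dark steel conical ring mould, open at both ends, 75 mm across at the foot, 65 mm at the top, 40 mm high, loose on the bench near the clamp. Origin: centre of its underside.
- steel_weight: Steel weight with a small knob, 38 mm across, 66 mm high, loose on the bench near the clamp. Origin: centre of its underside.

How it is judged:
By the outcome, as a careful person would: the job done as asked, in the order asked, and still so for the second after the job is handed in, with the robot touching nothing.
It also fails if it takes over 48 s, if anything falls off the work surface, if the arm or the gripper's body presses on something with over 40 N, if the wrist force passes 120 N, or if a joint passes its speed limit or range.

## Working session

There is one attempt and no reset: what is moved stays moved. The work goes in short steps, Python scripts to look and compute and a shell command to move; the robot and the scene stay as the last step left them, time stands still between calls to the robot, and variables do not carry over. Pictures are saved under pics/ and viewed, and the job is handed in when it is done.

```bash
mkdir -p pics; ls
cat > h.py <<'E'
from cell import *
import numpy as np, cv2
def spot(t,cam):
    T=np.array(camera_info(cam)["T"])
    out=[]
    for d in spot_in(t,cam)[:2]:
        p=T@np.r_[d["point"],1]; out.append((np.round(p[:3],4).tolist(),round(d["conf"],2)))
    return out
def proj(p,cam):
    ci=camera_info(cam);T=np.array(ci["T"]);K=np.array(ci["K"])
    c=np.linalg.inv(T)@np.r_[p,1]; q=K@np.array([c[0],-c[1],-c[2]]); return q[:2]/q[2]
E
python3 - <<'E'
from h import *
for c in ("scene","top"):
    cv2.imwrite(f"pics/{c}0.png",capture(c))
    ci=camera_info(c); print(c,np.round(ci["K"],1).tolist(),np.round(ci["T"],3).tolist(),[k for k in ci])
    for t in ("plunger_top","pin_tip","unit","paper_cup","cone_ring","steel_weight"): print(t,spot(t,c))
o=get_obs();print(o)
E
```

```text
pics
scene [[570.0, 0.0, 320.2], [0.0, 570.0, 235.5], [0.0, 0.0, 1.0]] [[-0.651, -0.422, 0.631, 1.284], [0.758, -0.384, 0.526, 0.599], [0.02, 0.821, 0.57, 0.738], [0.0, 0.0, 0.0, 1.0]] ['K', 'T']
plunger_top [([0.5321, 0.1388, 0.15], 0.72), ([0.6066, -0.0267, 0.0251], 0.56)]
pin_tip [([0.5542, 0.0748, 0.1211], 0.43)]
unit [([0.5409, 0.1939, 0.0589], 0.85)]
paper_cup [([0.37, 0.0528, 0.069], 0.81)]
cone_ring [([0.6048, -0.0279, 0.0271], 0.86)]
steel_weight [([0.6932, 0.173, 0.0401], 0.81)]
top [[543.1, 0.0, 323.9], [0.0, 543.1, 239.5], [0.0, 0.0, 1.0]] [[-0.053, 0.974, -0.221, 0.366], [-0.999, -0.052, 0.01, -0.001], [-0.001, 0.221, 0.975, 1.143], [0.0, 0.0, 0.0, 1.0]] ['K', 'T']
plunger_top [([0.5279, 0.1335, 0.1514], 0.63)]
pin_tip []
unit [([0.4985, 0.1868, 0.0595], 0.59)]
paper_cup [([0.3899, 0.0575, 0.0126], 0.62)]
cone_ring [([0.5857, -0.0297, 0.035], 0.94), ([0.5273, 0.1357, 0.1514], 0.45)]
steel_weight [([0.6811, 0.1618, 0.0479], 0.63)]
{'time_s': 0.7, 'joints': array([ 1.16180965,  0.68905342, -0.19457822,  1.56527649,  0.15729535,
        0.90248483, -0.21508148]), 'joint_vel': array([ 0.00026352,  0.0001741 ,  0.00074205,  0.000423  , -0.00155144,
        0.00012289, -0.00011452]), 'effort': array([ 4.81473053e-04, -5.27364886e+01, -1.26670662e+00, -1.53719795e+01,
       -5.19137539e-02, -6.50097409e-04,  3.59144292e-05]), 'eef_pos': array([ 0.26780889, -0.5647363 ,  0.40477754]), 'ee_rot': array([9.75590422e-01, 2.19598091e-01, 2.02363900e-05, 7.68986872e-05]), 'ft_force': array([ 0.05372264, -0.06302534,  0.05335965]), 'torque': array([ 0.00674133, -0.01824799, -0.02719841]), 'grip_width': 0.0879412064424857}
```

View pics/scene0.png

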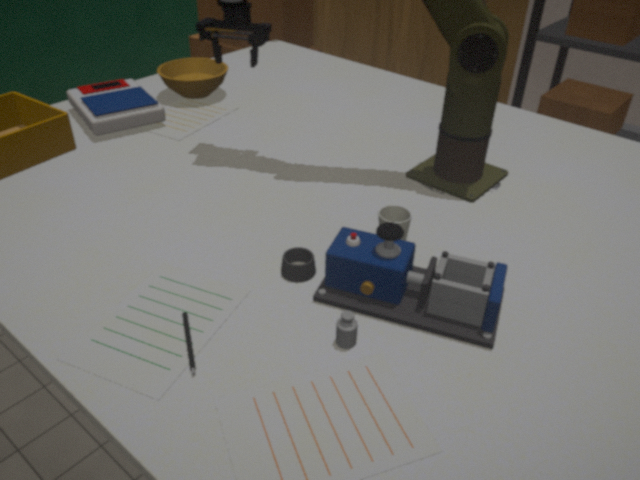

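View pics/top0.png

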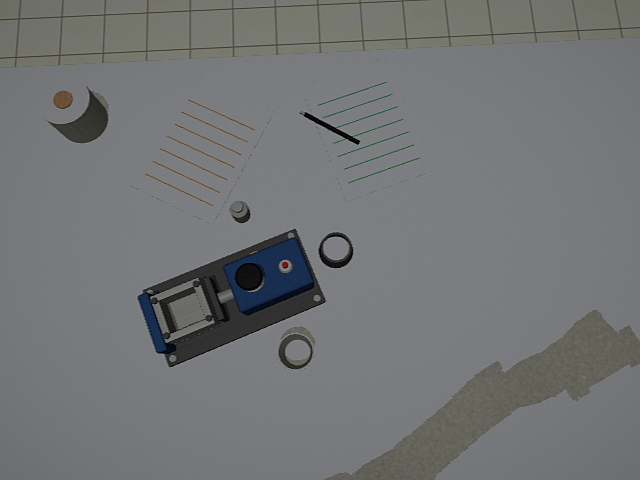

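Run:
```python
from h import *
from scipy.optimize import least_squares
obs={}
for c,win in (("scene",(370,215,410,246)),("top",(225,255,275,300))):
    im=cv2.imread(f"pics/{c}0.png"); x0,y0,x1,y1=win
    g=im[y0:y1,x0:x1].max(2); m=(g<45).astype(np.uint8)
    n,l,s,ce=cv2.connectedComponentsWithStats(m); i=1+s[1:,4].argmax()
    print(c,s[i]+np.r_[x0,y0,0,0,0],ce[i]+[x0,y0]); obs[c]=ce[i]+[x0,y0]
    hsv=cv2.cvtColor(im,cv2.COLOR_BGR2HSV); 
    r=(im[...,2].astype(int)-im[...,1:2].max(2)>60).astype(np.uint8)
    n,l,s,ce=cv2.connectedComponentsWithStats(r)
    print([ (s[k].tolist(),ce[k].round(1).tolist()) for k in range(1,n) if s[k,4]>8])
def rayz(px,cam,z):
    ci=camera_info(cam);T=np.array(ci["T"]);K=np.array(ci["K"])
    d=np.linalg.inv(K)@np.r_[px,1]; d=T[:3,:3]@np.array([d[0],-d[1],-d[2]]); o=T[:3,3]
    return o+d*(z-o[2])/d[2]
print("plunger centroid at z=.148/.152:", rayz(obs["top"],"top",.150),rayz(obs["scene"],"scene",.147))
print("pin top:",rayz((285,265.5),"top",.12),"scene",rayz((353.5,236),"scene",.12))
im=cv2.imread("pics/top0.png");cv2.imwrite("pics/t_c.png",cv2.resize(im[220:310,200:340],None,fx=4,fy=4,interpolation=3))
im=cv2.imread("pics/scene0.png");cv2.imwrite("pics/s_c.png",cv2.resize(im[190:310,310:450],None,fx=4,fy=4,interpolation=3))
```

```text
scene [378 223  25  17 312] [389.74358974 231.58012821]
[([78, 79, 50, 15, 189], [99.7, 87.4]), ([351, 233, 5, 4, 15], [353.3, 234.3])]
top [235 263  29  28 620] [248.69516129 276.3016129 ]
[([282, 262, 6, 6, 28], [284.7, 264.3])]
plunger centroid at z=.148/.152: [0.52920432 0.13110103 0.15      ] [0.53394802 0.13953623 0.147     ]
pin top: [0.55128215 0.06529996 0.12      ] scene [0.5587215  0.07593174 0.12      ]
```

```bash
python3 -c "
import cv2,numpy as np
a=cv2.imread('pics/t_c.png');b=cv2.imread('pics/s_c.png')
print(a.shape,b.shape)"
```

```text
(360, 560, 3) (480, 560, 3)
```

View pics/t_c.png

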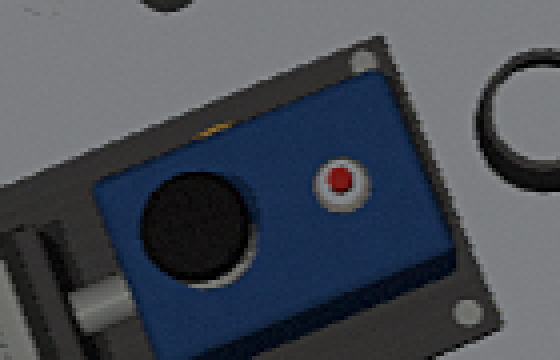

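View pics/s_c.png

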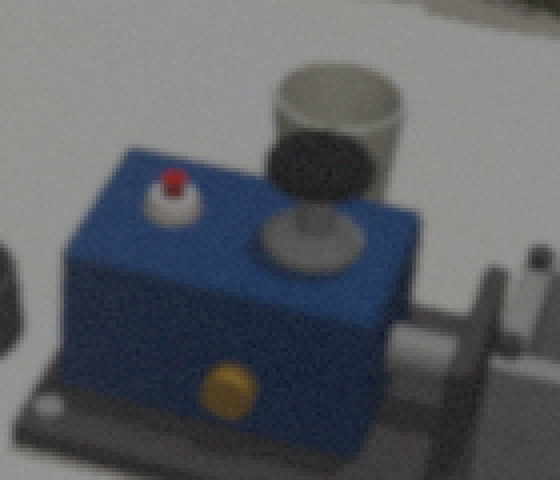

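```bash
python3 -m inch '[[0.15,-0.145,0,0,0,0],[0.33,-0.32,0,0,0,0],[0.51,-0.49,0,0,0,0],[0.69,-0.665,0,0,0,0],[0.87,-0.835,0,0,0,0],[0.9,-0.865,0,0,0,0],[0.9,-0.865,0,0,0,0]]' 1 10
```

```text
time_s: 1.4
eef_pos: [0.3573, -0.3297, 0.4051]
ee_rot: [0.975, 0.222, 0.0, 0.0]
ft_force: [-0.6, -0.8, 0.3]
grip_width: 0.0341
```

```bash
python3 -m inch '[[0.15,-0.145,0,0,0,0],[0.33,-0.32,0,0,0,0],[0.51,-0.49,0,0,0,0],[0.69,-0.665,0,0,0,0],[0.87,-0.835,0,0,0,0],[0.9,-0.865,0,0,0,0],[0.9,-0.865,0,0,0,0]]'; python3 -m inch '[[0.15,-0.145,0,0,0,0],[0.33,-0.32,0,0,0,0],[0.51,-0.49,0,0,0,0],[0.69,-0.665,0,0,0,0],[0.82,-0.8,0,0,0,0],[0.88,-0.85,0.1,0,0,0],[0.89,-0.865,0.2,0,0,0],[0.89,-0.865,0.25,0,0,0],[0.89,-0.865,0.25,0,0,0],[0.89,-0.865,0.25,0,0,0],[0.89,-0.865,0.25,0,0,0]]'
python3 - <<'E'
from h import *
o=get_obs();print(o["eef_pos"],o["ee_rot"],o["ft_force"],o["grip_width"])
p=o["eef_pos"]-[0,0,.166]
for c in ("scene","top"):
    im=capture(c); cv2.imwrite(f"pics/{c}1.png",im); q=proj(p,c); print(c,q,proj([p[0],p[1],.152],c))
    x,y=map(int,q); y0=max(0,y-70);x0=x-90
    cv2.imwrite(f"pics/{c}1c.png",cv2.resize(im[y0:y0+140,x0:x0+180],None,fx=4,fy=4,interpolation=3)); print(x0,y0)
E
```

```text
time_s: 2.1
eef_pos: [0.4458, -0.0978, 0.4047]
ee_rot: [0.975, 0.22, 0.0, 0.0]
ft_force: [-0.9, -0.4, 0.3]
grip_width: 0.0002
time_s: 3.2
eef_pos: [0.5321, 0.1335, 0.3556]
ee_rot: [0.976, 0.219, 0.001, 0.0]
ft_force: [-0.2, -0.2, -0.6]
grip_width: 0.0004
[0.53205912 0.13348499 0.35561947] [9.75818887e-01 2.18579064e-01 7.98005035e-04 2.35286779e-04] [-0.19376901 -0.196741   -0.58592006] 0.0003886962212641087
scene [389.71223555 210.44143341] [387.88014339 227.6741683 ]
299 140
top [244.2765384  271.32117161] [247.22017313 274.67153345]
154 201
```

View pics/scene1c.png

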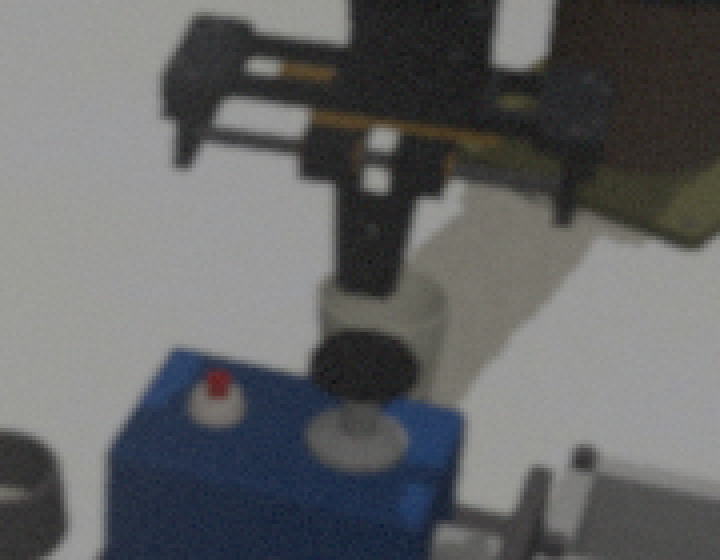

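View pics/top1.png

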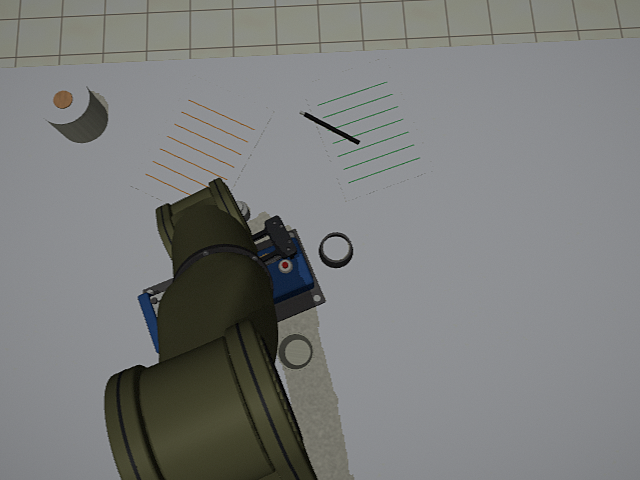

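```bash
python3 -m inch '[[0,0,0.06,0,0,0],[0,0,0.14,0,0,0],[0,0,0.175,0,0,0],[0,0,0.2,0,0,0],[0,0,0.225,0,0,0],[0,0,0.225,0,0,0],[0,0,0.225,0,0,0]]'
python3 - <<'E'
from h import *
cv2.imwrite("pics/scene2c.png",cv2.resize(capture("scene")[140:280,299:479],None,fx=4,fy=4,interpolation=3))
E
```

```text
time_s: 4.0
eef_pos: [0.531, 0.1346, 0.3099]
ee_rot: [0.976, 0.22, -0.001, 0.0]
ft_force: [-2.8, -1.0, 4.1]
grip_width: 0.0002
```

View pics/scene2c.png

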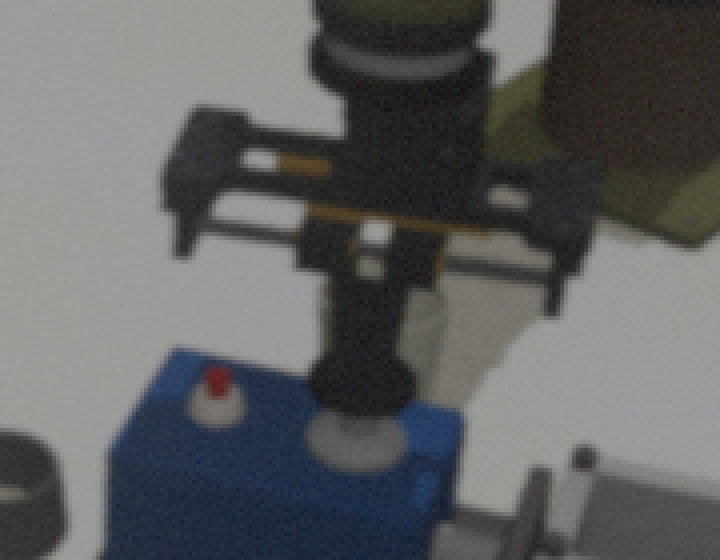

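```bash
python3 -m inch '[[0,0,0.03,0,0,0],[0,0,0.06,0,0,0],[0,0,0.08,0,0,0],[0,0,0.085,0,0,0],[0,0,0.085,0,0,0],[0,0,0.085,0,0,0]]'
```

```text
time_s: 4.65
eef_pos: [0.5311, 0.1347, 0.2935]
ee_rot: [0.976, 0.22, -0.0, 0.0]
ft_force: [-3.8, -1.9, 9.5]
grip_width: 0.0007
```

```bash
python3 -m inch '[[0,0,0.004,0,0,0],[0,0,0.008,0,0,0],[0,0,0.008,0,0,0]]';  python3 -m inch '[[0,0,-0.06,0,0,0],[0,0,-0.12,0,0,0],[0,0,-0.165,0,0,0],[0,0,-0.165,0,0,0],[0,0,-0.165,0,0,0],[0,0,-0.165,0,0,0]]'
python3 - <<'E'
from h import *
print(get_obs()["ft_force"])
cv2.imwrite("pics/scene3c.png",cv2.resize(capture("scene")[140:280,299:479],None,fx=4,fy=4,interpolation=3))
E
```

```text
time_s: 4.95
eef_pos: [0.5311, 0.1346, 0.2922]
ee_rot: [0.976, 0.22, -0.0, 0.0]
ft_force: [-4.8, -1.5, 12.8]
grip_width: 0.0003
time_s: 5.55
eef_pos: [0.5315, 0.1347, 0.3236]
ee_rot: [0.976, 0.22, -0.0, 0.0]
ft_force: [-0.1, 0.1, -0.4]
grip_width: 0.0002
[-0.05101273  0.05175356 -0.40967328]
```

View pics/scene3c.png

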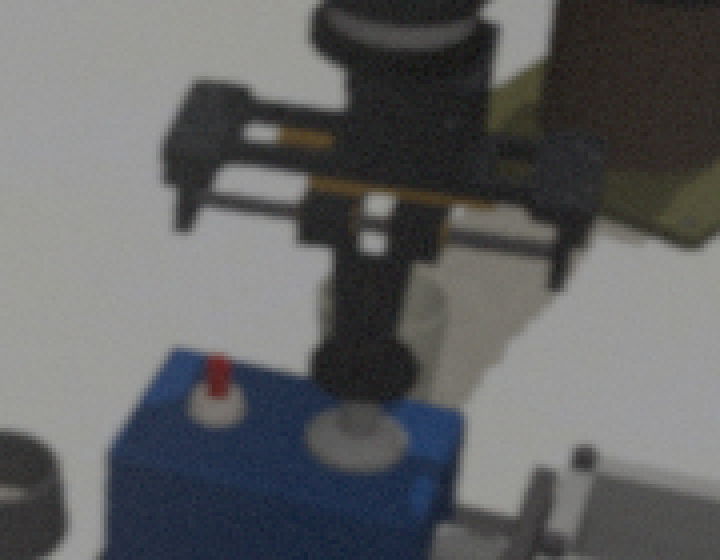

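```bash
python3 -m inch '[[0,0,0.04,0,0,0],[0,0,0.08,0,0,0],[0,0,0.12,0,0,0],[0,0,0.155,0,0,0],[0,0,0.168,0,0,0],[0,0,0.168,0,0,0],[0,0,0.168,0,0,0]]';  python3 -m inch '[[0,0,-0.05,0,0,0],[0,0,-0.12,0,0,0],[0,0,-0.175,0,0,0],[0,0,-0.175,0,0,0],[0,0,-0.175,0,0,0],[0,0,-0.175,0,0,0]]'
python3 - <<'E'
from h import *
print(get_obs()["ft_force"])
cv2.imwrite("pics/scene4c.png",cv2.resize(capture("scene")[140:280,299:479],None,fx=4,fy=4,interpolation=3))
E
```

```text
time_s: 6.3
eef_pos: [0.5319, 0.1349, 0.2921]
ee_rot: [0.976, 0.22, 0.001, 0.0]
ft_force: [-2.6, -1.3, 21.7]
grip_width: 0.0004
time_s: 6.9
eef_pos: [0.5311, 0.1347, 0.3246]
ee_rot: [0.976, 0.22, -0.001, 0.0]
ft_force: [-0.2, 0.1, 0.7]
grip_width: 0.0002
[-0.18274193  0.11703712  0.72470014]
```

View pics/scene4c.png

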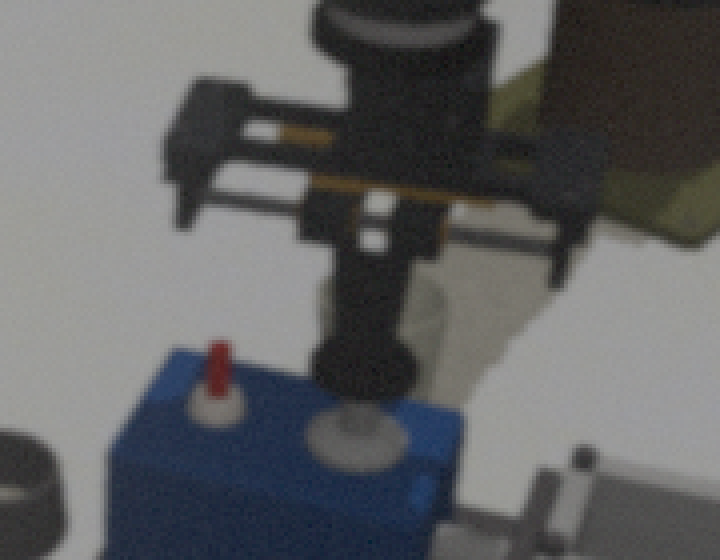

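```bash
python3 -m inch '[[0,0,0.04,0,0,0],[0,0,0.08,0,0,0],[0,0,0.12,0,0,0],[0,0,0.16,0,0,0],[0,0,0.178,0,0,0],[0,0,0.178,0,0,0],[0,0,0.178,0,0,0]]';  python3 -m inch '[[0,0,-0.05,0,0,0],[0,0,-0.12,0,0,0],[0,0,-0.175,0,0,0],[0,0,-0.18,0,0,0],[0,0,-0.18,0,0,0],[0,0,-0.18,0,0,0]]'
python3 - <<'E'
from h import *
print(get_obs()["ft_force"])
cv2.imwrite("pics/scene5c.png",cv2.resize(capture("scene")[140:280,299:479],None,fx=4,fy=4,interpolation=3))
E
```

```text
time_s: 7.65
eef_pos: [0.5317, 0.1348, 0.292]
ee_rot: [0.976, 0.219, 0.001, 0.0]
ft_force: [-4.5, -0.2, 26.3]
grip_width: -0.0
time_s: 8.25
eef_pos: [0.5312, 0.1346, 0.325]
ee_rot: [0.976, 0.22, -0.001, 0.0]
ft_force: [-0.1, 0.8, -1.0]
grip_width: 0.0004
[-0.11531521  0.79087028 -0.98387103]
```

View pics/scene5c.png

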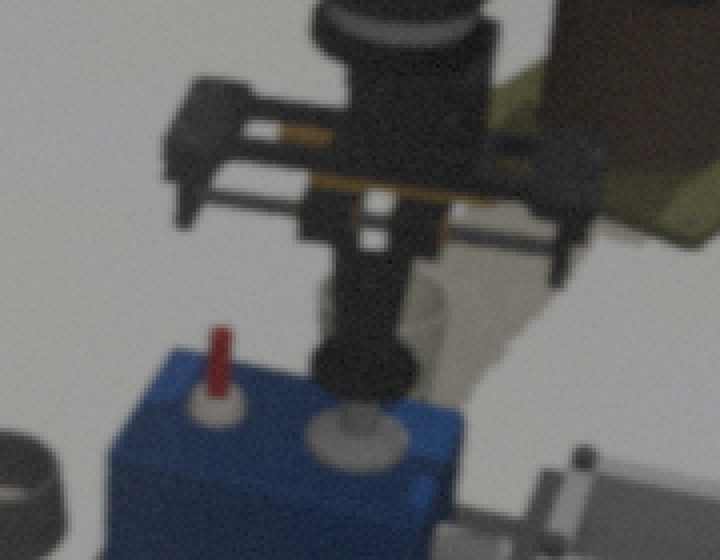

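```bash
python3 -m inch '[[0,0,0.04,0,0,0],[0,0,0.08,0,0,0],[0,0,0.12,0,0,0],[0,0,0.16,0,0,0],[0,0,0.18,0,0,0],[0,0,0.18,0,0,0],[0,0,0.18,0,0,0]]';  python3 -m inch '[[0,0,-0.05,0,0,0],[0,0,-0.12,0,0,0],[0,0,-0.175,0,0,0],[0,0,-0.18,0,0,0],[0,0,-0.18,0,0,0],[0,0,-0.18,0,0,0]]'
python3 - <<'E'
from h import *
print(get_obs()["ft_force"])
cv2.imwrite("pics/scene6c.png",cv2.resize(capture("scene")[140:280,299:479],None,fx=4,fy=4,interpolation=3))
E
```

```text
time_s: 9.0
eef_pos: [0.5317, 0.1348, 0.2922]
ee_rot: [0.976, 0.22, 0.001, 0.0]
ft_force: [-5.9, -1.3, 28.6]
grip_width: 0.0005
time_s: 9.6
eef_pos: [0.5312, 0.1346, 0.325]
ee_rot: [0.976, 0.22, -0.001, 0.0]
ft_force: [0.6, -0.3, 0.3]
grip_width: 0.0002
[ 0.6240633  -0.26000075  0.33921403]
```

View pics/scene6c.png

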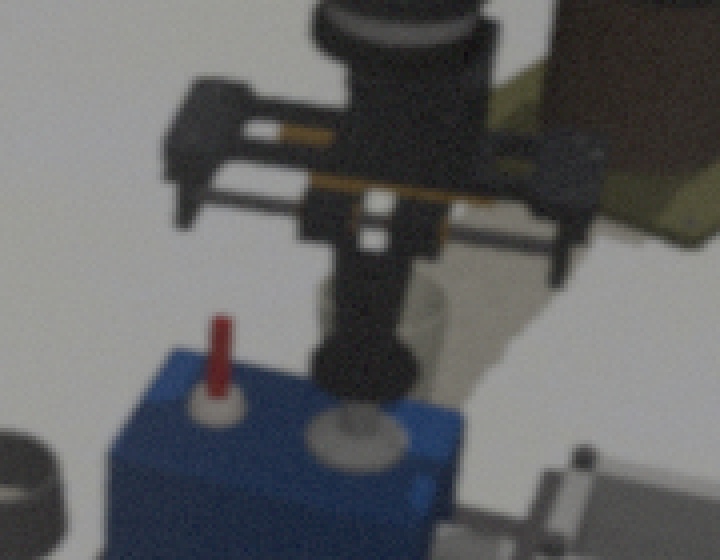

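```bash
python3 -m inch '[[0,0,0.04,0,0,0],[0,0,0.08,0,0,0],[0,0,0.12,0,0,0],[0,0,0.16,0,0,0],[0,0,0.18,0,0,0],[0,0,0.18,0,0,0],[0,0,0.18,0,0,0]]';  python3 -m inch '[[0,0,-0.05,0,0,0],[0,0,-0.12,0,0,0],[0,0,-0.175,0,0,0],[0,0,-0.18,0,0,0],[0,0,-0.18,0,0,0],[0,0,-0.18,0,0,0]]'
python3 - <<'E'
from h import *
print(get_obs()["ft_force"])
im=capture("scene");cv2.imwrite("pics/scene7.png",im)
cv2.imwrite("pics/scene7c.png",cv2.resize(im[140:280,299:479],None,fx=4,fy=4,interpolation=3))
for k in (2,3,4,5,6,7):
    a=cv2.imread(f"pics/scene{k}c.png").astype(int); m=(a[...,2]-a[...,:2].max(2)>40)[:450,150:260]; ys,xs=np.nonzero(m); print(k,ys.min(),ys.max(),xs.mean()+150)
for z in (.112,.12,.136,.144,.152): print(z,(proj([.555,.07,z],"scene")-[299,140])*4)
E
```

```text
time_s: 10.35
eef_pos: [0.5317, 0.1348, 0.2922]
ee_rot: [0.976, 0.22, 0.001, 0.0]
ft_force: [-5.3, -0.8, 28.0]
grip_width: 0.0005
time_s: 10.95
eef_pos: [0.5312, 0.1346, 0.325]
ee_rot: [0.976, 0.22, -0.001, 0.0]
ft_force: [-0.7, 0.1, -0.5]
grip_width: 0.0002
[-0.70068648  0.05461139 -0.50785267]
2 368 395 217.83333333333331
3 356 395 218.79411764705884
4 344 395 218.86170212765956
5 328 395 219.60526315789474
6 320 395 219.78571428571428
7 320 395 219.4016393442623
0.112 [212.11795529 389.65260144]
0.12 [212.99302828 375.94497739]
0.136 [214.76531136 348.18296142]
0.144 [215.66270892 334.12563301]
0.152 [216.56773812 319.94875836]
```

View pics/scene7c.png

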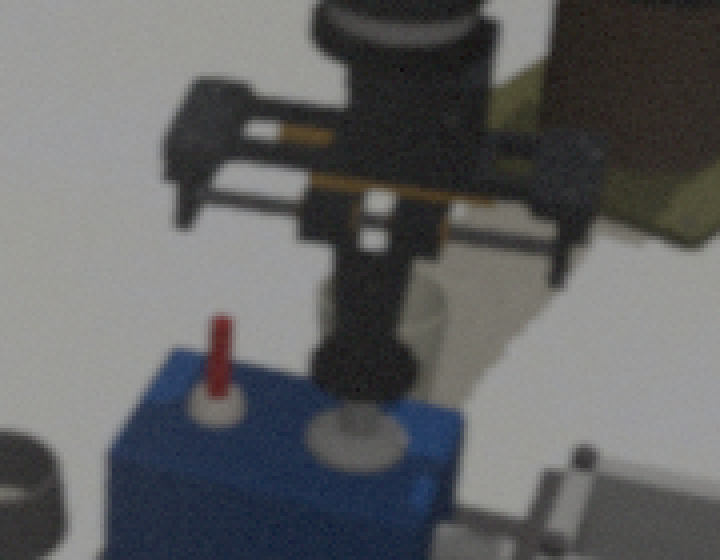

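```bash
python3 -m inch '[[0,0,-0.1,0,0,0],[0,0,-0.25,0,0,0],[0,0,-0.4,0,0,0],[-0.1,0.1,-0.4,0,0,0],[-0.28,0.27,-0.4,0,0,0],[-0.46,0.44,-0.4,0,0,0],[-0.64,0.61,-0.4,0,0,0],[-0.82,0.79,-0.4,0,0,0],[-0.9,0.865,-0.4,0,0,0],[-0.9,0.865,-0.4,0,0,0]]'; python3 -m inch '[[-0.15,0.145,0,0,0,0],[-0.33,0.32,0,0,0,0],[-0.51,0.49,0,0,0,0],[-0.69,0.665,0,0,0,0],[-0.84,0.81,0,0,0,0],[-0.9,0.865,0,0,0,0],[-0.9,0.865,0,0,0,0],[-0.9,0.865,0,0,0,0],[-0.9,0.865,0,0,0,0]]'
python3 - <<'E'
from h import *
for c in ("scene","top"):
    im=capture(c); cv2.imwrite(f"pics/{c}8.png",im)
    for t in ("plunger_top","pin_tip","paper_cup","cone_ring","steel_weight"): print(t,spot(t,c))
a=cv2.imread("pics/scene8.png")[190:310,310:510];b=cv2.imread("pics/scene0.png")[190:310,310:510]
cv2.imwrite("pics/cmp8.png",np.vstack([cv2.resize(x,None,fx=2.4,fy=2.4,interpolation=3) for x in (b,a)]))
a=cv2.imread("pics/top8.png")[190:380,120:370];b=cv2.imread("pics/top0.png")[190:380,120:370]
cv2.imwrite("pics/cmpt8.png",np.hstack([cv2.resize(x,None,fx=1.6,fy=1.6,interpolation=3) for x in (b,a)]))
E
```

```text
time_s: 12.0
eef_pos: [0.4412, -0.1023, 0.4054]
ee_rot: [0.976, 0.216, -0.002, 0.001]
ft_force: [-0.1, 0.4, -0.7]
grip_width: 0.0004
time_s: 12.9
eef_pos: [0.3559, -0.3301, 0.4058]
ee_rot: [0.975, 0.222, 0.0, -0.001]
ft_force: [-0.4, 0.3, -0.3]
grip_width: 0.0005
plunger_top [([0.5364, 0.1397, 0.1484], 0.81)]
pin_tip [([0.5564, 0.0749, 0.1372], 0.48)]
paper_cup [([0.3685, 0.0554, 0.0705], 0.71)]
cone_ring [([0.6064, -0.0265, 0.0257], 0.86), ([0.5374, 0.1411, 0.1504], 0.74)]
steel_weight [([0.6952, 0.1732, 0.038], 0.96)]
plunger_top [([0.5299, 0.1338, 0.1547], 0.72)]
pin_tip []
paper_cup [([0.39, 0.059, 0.0122], 0.7)]
cone_ring [([0.5869, -0.0299, 0.0378], 0.76)]
steel_weight [([0.6808, 0.1614, 0.0468], 0.7)]
```

View pics/cmp8.png

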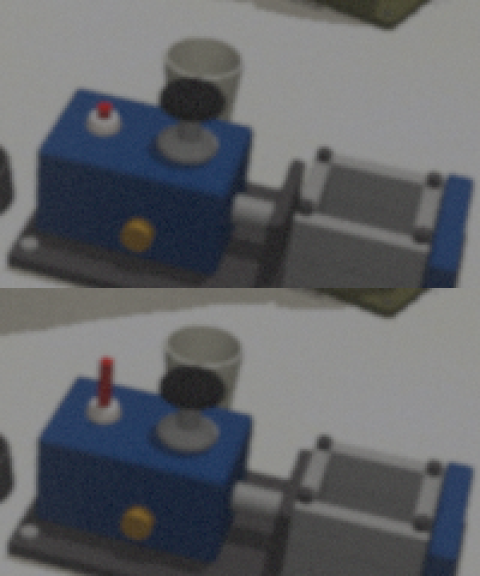

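View pics/cmpt8.png

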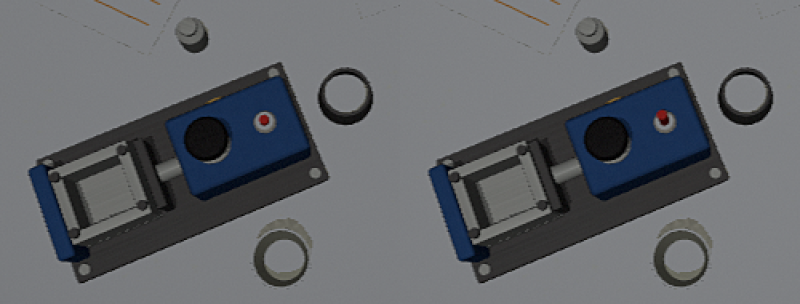

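Compared with the starting pictures, the pin now stands tall and the jaw is closed on the mould. The plunger head is up again, and the cup, ring and weight haven't moved.

```bash
python3 -c "
from cell import *
print(hand_in())"
```

```text
the job is handed in; nothing more can be done
None
```

The clamp is pumped up and the job is handed in. I made five strokes with the closed fingertips, then lifted straight up and moved well clear, with about 13 s used.

**Strokes:** Every stroke went to about 26 mm, which is the firm stop. Each time the fingertips rose clear of the head with no force left on them. The highest wrist force I read was about 29 N.

**Pin:** It rose with each of the first four strokes. On the fifth it did not move, so I take it to be against its stop. Its top also sits where a tip 152 mm above the bench should appear in the scene camera.

**Clamp and loose things:** The last pictures show the jaw against the mould and the plunger up. The cup, ring and weight are where they were, to within about 3 mm. I never brought the fingers near the red pin.

**Checks that disagreed:**
- The two cameras placed the plunger about 1 cm apart. I aimed between the two positions and checked the contact in the scene picture.
- I did not feel the plunger turn hard 4 mm early on the last stroke. The fourth and fifth strokes also reached the full 26 mm.
- The network put the pin at 137 mm, since it reports the middle of what it can see. It did not find the pin in the top camera at all, so the pin's height rests on the scene pictures.

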